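Make up two watch-repair kits

ROBOT

A 7-joint arm with a two-finger parallel gripper is mounted at the origin on the work surface. World frame = base frame: x ahead of the robot, y to its left, z up, the work surface at z = 0. Lengths are in mm, angles in degrees, forces in N, time in s.
With the tool pointing down it reaches from about 425 to 875 mm from the base axis. Payload 9.9 kg.
Tool frame: the origin (TCP) lies between the finger pads; the fingertips stand 25 mm ahead of it and the grasp point (between the pads) lies 6 mm ahead of it (arm.nose_length is the distance from the TCP to the fingertips, in mm); z points along the fingers, y is the line along which they close (so a half turn about z gives the same grasp; the last joint's range is limited). The gripper opens to 85 mm and grips with 20 to 120 N. Pads are 22 mm wide; open, the fingers measure 114 mm over their backs; the gripper's body (76 mm by 85 mm) begins 54 mm behind the grasp point. The pads swing forward as they close: fully open they stand 13 mm farther back than shut.
Start: joints at [64.24, 32.985, 1.427, 82.34, -0.859, 64.687, -3.237], TCP at [241.45, -630.342, 218.889] pointing down, gripper open.
Joint ranges: [-157.87, 157.87], [-19.46, 123.44], [-87.15, 90], [11.01, 140.99], [-62.26, 242.26], [9.8, 113.94], [-161.44, 161.44]. Speed limits (degrees/s): [127.2, 127.2, 172.46, 172.46, 180, 180, 180].

INTERFACE

Orientations are given as a 3x3 rotation matrix whose columns are the frame's x, y, z axes.
In Python, from station import arm, eyes gives the robot as it stands.
- The arm moves only by the tool carry_out, never from a script. Its argument "commands" is a list of rows, each a list of 4 numbers: the shift along the tool's x, y, z normalised to -1 to 1, where 1 is 0.2 m, then the turn about the tool's z normalised to -1 to 1, where 1 is 30 degrees. A call has 1 to 5 rows; each row is the pose to reach, as a shift and turn from the pose commanded when the call began, along the tool's axes at that moment; what a row does not reach only later rows make up. A row lasts 1/10 s, in which the tool goes at most 50 mm and 8.59 degrees, less where a joint would pass 70% of its speed; a pose out of reach is approached as far as the arm can. A call with a number of a shift or a turn outside -1 to 1 is refused whole. A call with a gripper value outside its range is refused whole. "fingers" is the closure, from -1 (fully open) to 1 (shut), so that 0 is half open, set as the call begins (left out, the last holds). The fingers move at their own pace and stop on an object; "newtons" is the grip in N (left out, the last holds). Time passes only in rows, so rows that repeat a pose let the fingers close. It gives the time, the measured TCP pose, the force, the opening and the grip force at its end, in the units of the state.
- arm.get_state(): the state, without advancing time (a new reading comes with each control period).
- eyes.camera(name): name is "scene" or "top" or "wrist"; returns the picture (400x640x3 uint8, blue, green, red); there is no depth.
- eyes.camera_params(name): a dict with "intrinsics" (3x3 intrinsics, pixels), "position" and "orientation" of the camera in the world; the wrist camera has in their place "hand_eye" (4x4, takes a point from camera to tool coordinates, whose origin is the TCP and whose axes are the flange's). Camera axes: x right, y up, looking along -z (the intrinsics and any distortion apply to the point x, -y, -z); pixel columns grow to the right and rows downward; lengths in mm; the calibration is good to about 2 mm. The wrist camera is an equidistant fisheye: a pixel r from the principal point sees the ray r / f radians off the axis. A picture is of the moment at which its call begins: read the wrist's pose just before it. camera_params takes no time and is no camera call.
- arm.job_done(): hands the job in; it is judged then, once.
The state is a dict: "time": time; "q": joint angles; "qvel": joint speeds; "joint_torque": joint torques, N m; "tcp_pos": TCP position; "tcp_rot": TCP orientation; "ft_force": force on the tool from outside, world axes, zero at the start; "ft_torque": the same for the moment, N m; "width": finger opening in mm; "finger_force": force on a finger pad.
Only numpy, scipy, OpenCV 4.12 (cv2) and the standard library are available. Lean on these libraries where they do the work, as an engineer would, in place of code of your own. Each camera call takes 0.05 s, during which the arm holds its last target. There are 200 camera calls.

TASK

Make up the kits for the two watches on the bench: the green-lidded jar, the movement holder and the red oil pot go into the blue tray, and the yellow-lidded jar and the black loupe go into the orange tray. Stand each thing upright on the floor of an empty compartment of its tray, one to a compartment, and leave the white-lidded jar, the screwdriver stand and the tweezers where they are.

Things in the scene. Friction and masses are not known exactly. Their poses are not given: they have to be found in the camera images.
- green_jar_center (a point): A rigid, lidded round glass jar of brass bits with a green plastic lid. 43 mm tall in all: glass 38 mm diameter up to 30 mm, lid 42 mm diameter above that. It belongs in the blue-tray kit. This point is its centre, 21.5 mm above its underside; z is up. All stock stands on the green mat, top 3 mm above the bench.
- yellow_jar_center (a point): A rigid, lidded round glass jar of brass bits with a yellow plastic lid. 43 mm tall in all: glass 38 mm diameter up to 30 mm, lid 42 mm diameter above that. It belongs in the orange-tray kit. This point is its centre, 21.5 mm above its underside; z is up.
- loupe_center (a point): Black watchmaker's eyeglass (loupe) standing on its wide end, 38 mm tall: 38 mm diameter up to 22 mm, then a 29 mm diameter neck with an aluminium rim. It belongs in the orange-tray kit. This point is its centre, 19 mm above its underside; z is up.
- holder_center (a point): Movement holder: flat aluminium disc 44 mm diameter, 18 mm tall, with a brass watch movement showing in its top. It belongs in the blue-tray kit. This point is its centre, 9 mm above its underside; z is up.
- oil_pot_center (a point): Closed red oil pot, 40 mm diameter up to 22 mm, with a smaller domed steel lid and knob above, 34 mm tall in all. It belongs in the blue-tray kit. This point is its centre, 17 mm above its underside; z is up.
- blue_tray: Blue kit tray, 180 x 180 mm, fixed on the mat. Origin: centre of its underside, 3 mm above the bench; z up, x, y along its sides. Floor top at z = 3 mm; rim and cross divider 4 mm thick, up to z = 8. Four compartments 84 x 84 mm, centred at x, y = +-44; the one at x = +44, y = +44 is filled by a flat steel watch (top z = 13), the rest are empty. Takes green jar, holder, oil pot.
- orange_tray: Orange kit tray, 180 x 180 mm, fixed on the mat. Origin: centre of its underside, 3 mm above the bench; z up, x, y along its sides. Floor top at z = 3 mm; rim and cross divider 4 mm thick, up to z = 8. Four compartments 84 x 84 mm, centred at x, y = +-44; the one at x = +44, y = -44 is filled by a flat golden watch (top z = 13), the rest are empty. Takes yellow jar, loupe.
- white_jar_center (a point): A rigid, lidded round glass jar of brass bits with a white plastic lid. 43 mm tall in all: glass 38 mm diameter up to 30 mm, lid 42 mm diameter above that. It stands among the stock and belongs to no kit: leave it where it is. This point is its centre, 21.5 mm above its underside; z is up.
- driver_stand: Bystander: loose round dark stand, 84 mm diameter, holding five upright screwdrivers, 106 mm tall in all, beyond the stock. Leave it alone. Origin at the centre of its underside.
- tweezers: Bystander: loose steel tweezers lying on the mat beyond the stock, about 125 mm long, 6 mm tall. Leave them alone. Origin at mid-length on the underside; y along their length.
There are look-alikes about, which are no part of the job. Leave any pink look-alike of the part that bears green_jar_center alone.

How it is judged:
By the outcome, as a careful person would: the job done as asked, in the order asked, and still so for the second after the job is handed in, with the robot touching nothing.
It also fails if it takes over 122 s, if anything falls off the work surface, if the arm or the gripper's body presses on something with over 40 N, if the wrist force passes 120 N, or if a joint passes its speed limit or range.

## Working session

There is one attempt and no reset: what is moved stays moved. The work goes in short steps, Python scripts to look and compute and a tool call to move; the robot and the scene stay as the last step left them, time stands still between calls to the robot, and variables do not carry over. Pictures are saved under pics/ and viewed, at most 14 in all, crops included, and the job is handed in when it is done.

Besides the shell and the picture viewer there is one more tool, called after ">>>" by a JSON object that holds its "fn" and its "kwargs". carry_out: Moves the arm, as the interface text tells. Scaled input: -1 to 1 covers 0.2 m each way for a shift and 30 degrees each way for a turn. Its arguments: {"type":"object","properties":{"commands":{"type":"array"},"fingers":{"type":"number"},"newtons":{"type":"number"}},"required":["commands"]}

```bash
mkdir -p pics; ls; python3 - <<'E'
from station import arm, eyes
import cv2
for n in("top","scene"):
    cv2.imwrite(f"pics/{n}0.png",eyes.camera(n)); print(n,eyes.camera_params(n))
s=arm.get_state();print(s["time"],s["tcp_pos"],s["tcp_rot"],s["width"],arm.nose_length);print(eyes.camera_params("wrist"))
E
```

```text
pics
top {'intrinsics': array([[392.09746254,   0.        , 311.37022348],
       [  0.        , 392.09746254, 199.46409708],
       [  0.        ,   0.        ,   1.        ]]), 'position': array([563.18056585,  -1.25593853, 836.39387118]), 'orientation': array([[ 0.0083528 ,  0.99700948, -0.07682667],
       [-0.99995003,  0.00790592, -0.00611911],
       [-0.00549342,  0.07687394,  0.99702569]])}
scene {'intrinsics': array([[510.75215973,   0.        , 317.01362427],
       [  0.        , 510.75215973, 198.64482533],
       [  0.        ,   0.        ,   1.        ]]), 'position': array([1043.10679563, -498.1433573 , 1104.90231672]), 'orientation': array([[ 0.76839856, -0.53696057,  0.34819105],
       [ 0.63991054,  0.65217013, -0.40643402],
       [-0.00884076,  0.53511444,  0.84473332]])}
0.1 [ 241.31928806 -629.94551266  218.14273168] [[ 9.33819511e-01  3.57744004e-01 -5.90554572e-04]
 [ 3.57744484e-01 -9.33818550e-01  1.34126378e-03]
 [-7.16417396e-05 -1.46376593e-03 -9.99998926e-01]] 85.43208786694615 25.0
{'intrinsics': array([[309.70691629,   0.        , 322.66567113],
       [  0.        , 309.70691629, 198.68014073],
       [  0.        ,   0.        ,   1.        ]]), 'hand_eye': array([[ 3.75456449e-04,  9.59522814e-01,  2.81630660e-01,
         7.09493051e+01],
       [ 9.99999911e-01, -4.14253593e-04,  7.82207352e-05,
        -5.48462403e-02],
       [ 1.91721092e-04,  2.81630605e-01, -9.59522884e-01,
        -1.53950061e+02],
       [ 0.00000000e+00,  0.00000000e+00,  0.00000000e+00,
         1.00000000e+00]])}
```

View pics/top0.png

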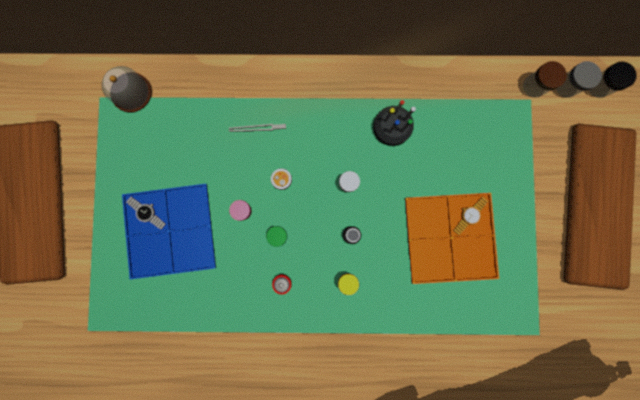

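View pics/scene0.png

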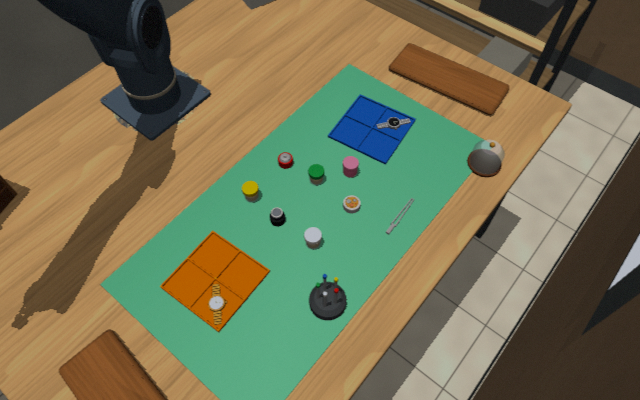

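```bash
cat > h.py <<'E'
import numpy as np, cv2
from station import arm, eyes
def ray(n,uv,st=None):
    p=eyes.camera_params(n);K=p["intrinsics"];x=(uv[0]-K[0,2])/K[0,0];y=(uv[1]-K[1,2])/K[1,1]
    if n=="wrist":
        r=np.hypot(x,y);s=np.sin(r)/max(r,1e-9);d=np.array([x*s,-y*s,-np.cos(r)])
        H=p["hand_eye"];R=st["tcp_rot"];return R@H[:3,3]+st["tcp_pos"],R@H[:3,:3]@d
    return p["position"],p["orientation"]@np.array([x,-y,-1])
def plane(n,uv,z,st=None):
    o,d=ray(n,uv,st);return o+d*(z-o[2])/d[2]
def proj(n,P,st=None):
    p=eyes.camera_params(n);K=p["intrinsics"]
    if n=="wrist":
        H=p["hand_eye"];T=st["tcp_rot"].T@(np.array(P)-st["tcp_pos"]);c=H[:3,:3].T@(T-H[:3,3])
        th=np.arctan2(np.hypot(c[0],c[1]),-c[2]);q=np.array([c[0],-c[1]]);q=q/np.linalg.norm(q)*th
    else:
        c=p["orientation"].T@(np.array(P)-p["position"]);q=np.array([c[0],-c[1]])/-c[2]
    return q*K[0,0]+K[:2,2]
def tri(o1,d1,o2,d2):
    A=np.stack([d1,-d2],1);t=np.linalg.lstsq(A,o2-o1,rcond=None)[0]
    a,b=o1+d1*t[0],o2+d2*t[1];return (a+b)/2,np.linalg.norm(a-b)
HSV=dict(green=((52,120,30),(72,255,140)),yellow=((24,120,80),(34,255,255)),pink=((155,60,80),(174,255,255)),
 red=((0,120,60),(6,255,255)),white=((0,0,130),(180,45,255)),black=((0,0,0),(180,255,60)),blue=((105,120,50),(125,255,255)),orange=((7,180,80),(17,255,255)))
def blob(img,c,seed,rad=25):
    h=cv2.cvtColor(img,cv2.COLOR_BGR2HSV);m=cv2.inRange(h,*[np.array(v) for v in HSV[c]])
    if c=="red": m|=cv2.inRange(h,np.array((174,120,60)),np.array((180,255,255)))
    w=np.zeros_like(m);cv2.circle(w,tuple(int(v) for v in seed),rad,255,-1);m&=w
    cs=cv2.findContours(m,cv2.RETR_EXTERNAL,cv2.CHAIN_APPROX_NONE)[0]
    return max(cs,key=cv2.contourArea) if cs else None
E
python3 - <<'E'
from h import *
t=cv2.imread("pics/top0.png");s=cv2.imread("pics/scene0.png");hs=[cv2.cvtColor(i,cv2.COLOR_BGR2HSV) for i in(t,s)]
for n,c,a,b,z in[("green","green",(277,236),(316,172),46),("yellow","yellow",(348,284),(250,188),46),("pink","pink",(240,210),(351,164),46),("white","white",(349,182),(313,236),46),("red","red",(282,284),(286,160),25),("loupe","black",(352,235),(277,216),35)]:
    r=[]
    for i,p in((t,a),(s,b)):
        k=blob(i,c,p,16)
        if k is None: print(n,"none",hs[0][a[1],a[0]],hs[1][b[1],b[0]]);break
        e=cv2.minEnclosingCircle(k);M=cv2.moments(k);r.append(((M["m10"]/M["m00"],M["m01"]/M["m00"]) if M["m00"] else e[0],e[1]))
    else:
        P,g=tri(*ray("top",r[0][0]),*ray("scene",r[1][0]))
        print(n,np.round(r[0][0],1),round(r[0][1],1),"plane",plane("top",r[0][0],z).round(1),plane("scene",r[1][0],z).round(1),"tri",P.round(1),round(g,1))
print("holder",plane("top",(281,179.5),21).round(1),plane("scene",(352,203.5),21).round(1))
for c,p in(("blue",(168,230)),("orange",(451,238))):
    k=cv2.convexHull(blob(t,c,p,75));q=cv2.boxPoints(cv2.minAreaRect(k))
    ap=cv2.approxPolyDP(k,8,True)[:,0];Q=np.array([plane("top",v,11) for v in (ap if len(ap)==4 else q)])
    print(c,len(ap),Q.round(0)[:,:2].tolist(),Q.mean(0).round(1),np.linalg.norm(Q-np.roll(Q,1,0),axis=1).round(1))
cv2.imwrite("pics/crop.png",cv2.resize(t[150:310,100:380],None,fx=2.8,fy=2.8,interpolation=cv2.INTER_CUBIC))
E
```

```text
green [276.7 232.6] 11.2 plane [556.7  72.6  46. ] [551.6  72.7  46. ] tri [555.6  70.8  51.9] 3.6
yellow [347.8 283.7] 10.5 plane [456.8 -70.3  46. ] [456.  -70.5  46. ] tri [456.6 -70.5  46.4] 0.7
pink [239.7 210. ] 10.0 plane [601.6 148.2  46. ] [607.3 141.7  46. ] tri [602.  150.4  32.3] 0.9
white [349.3 180.9] 10.1 plane [662.5 -73.   46. ] [661.8 -71.8  46. ] tri [662.4 -72.7  47.9] 0.4
red [281.5 283.8] 9.7 plane [452.4  63.4  25. ] [463.9  51.9  25. ] tri [448.8  65.8  -2.7] 0.6
loupe [344.5 233.3] 7.8 plane [556.3 -64.4  35. ] [568.6 -91.5  35. ] tri [552.4 -71.3  -9.8] 9.7
holder [667.5  67.7  21. ] [672.9  67.8  21. ]
blue 4 [[658.0, 232.0], [484.0, 206.0], [460.0, 378.0], [633.0, 403.0]] [558.6 304.8  11. ] [173.  176.  174.3 175.2]
orange 4 [[641.0, -371.0], [469.0, -383.0], [457.0, -208.0], [629.0, -196.0]] [ 549.  -289.3   11. ] [175.3 173.2 174.5 173.1]
```

View pics/crop.png

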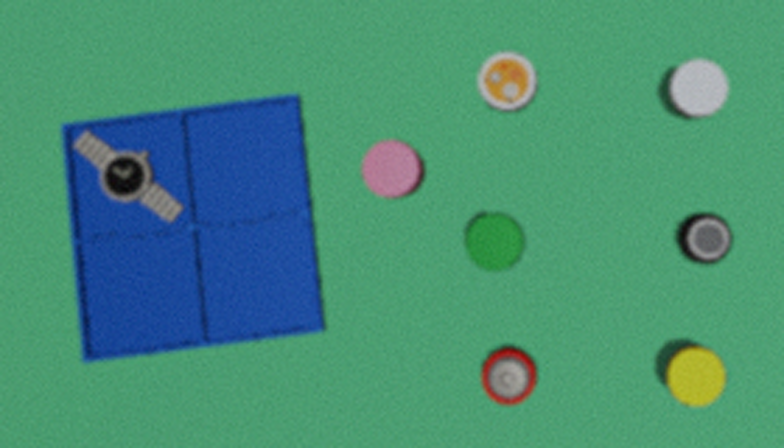

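Candidates for the green jar are the green lid at top-view (277,236), the pink look-alike at (240,210), the white lid at (349,182) and the yellow lid at (348,284). I choose (277,236), and the crop shows it is clearly green. The blue tray's watch is in its upper-left corner, matching its description.

I'll set out toward the green jar at a safe height.

>>> {"fn": "carry_out", "kwargs": {"commands": [[0.85, -0.85, 0, 0], [0.85, -0.85, 0, 0], [0.85, -0.85, 0, 0], [0.85, -0.85, 0, 0], [0.85, -0.85, 0, 0]], "fingers": -1, "newtons": 40}}

```text
time: 0.6
tcp_pos: [340.3, -407.8, 218.7]
tcp_rot: [[0.933, 0.359, -0.0], [0.359, -0.933, 0.001], [0.0, -0.001, -1.0]]
ft_force: [0.7, -0.8, 0.8]
width: 85.7
finger_force: 0.0
```

>>> {"fn": "carry_out", "kwargs": {"commands": [[0.85, -0.85, 0, 0], [0.85, -0.85, 0, 0], [0.85, -0.85, 0, 0], [0.85, -0.85, 0, 0], [0.85, -0.85, 0, 0]]}}

```text
time: 1.1
tcp_pos: [438.0, -188.3, 218.9]
tcp_rot: [[0.933, 0.359, 0.0], [0.359, -0.933, 0.001], [0.0, -0.0, -1.0]]
ft_force: [0.3, 0.1, -0.1]
width: 85.4
finger_force: 0.0
```

>>> {"fn": "carry_out", "kwargs": {"commands": [[0.6, -0.6, 0, 0.5], [0.6, -0.6, 0, 0.5], [0.6, -0.6, 0, 0.5], [0.6, -0.6, 0, 0.5], [0.6, -0.6, 0, 0.5]]}}

```text
time: 1.6
tcp_pos: [507.7, -31.3, 218.6]
tcp_rot: [[0.994, 0.111, 0.0], [0.111, -0.994, 0.002], [0.0, -0.002, -1.0]]
ft_force: [0.2, -0.1, -0.6]
width: 84.9
finger_force: 0.0
```

```bash
python3 - <<'E'
from h import *
st=arm.get_state();w=eyes.camera("wrist");cv2.imwrite("pics/w1.png",w)
print(st["tcp_pos"],np.degrees(np.arctan2(st["tcp_rot"][1,0],st["tcp_rot"][0,0])))
for n,P in dict(green=(549,72,46),loupe=(552,-80,41),holder=(668,68,21),red=(452,63,25),yellow=(457,-70,46)).items(): print(n,proj("wrist",P,st).round(0))
E
```

```text
[507.73331737 -31.28838513 218.58451612] 6.3607437704010446
green [232. 130.]
loupe [372. 141.]
holder [252.  28.]
red [240. 210.]
yellow [352. 224.]
```

View pics/w1.png

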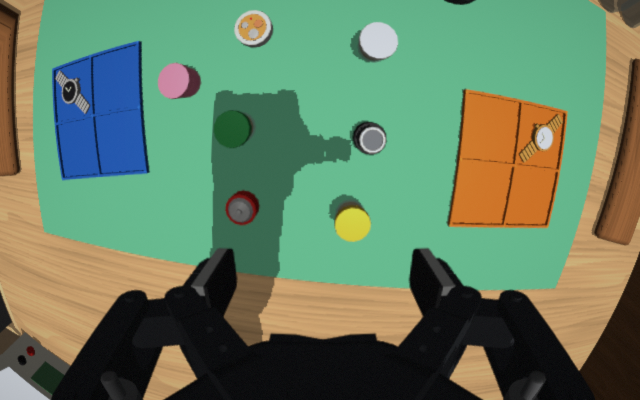

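The wrist view shows green (233,128), pink (173,81), holder (253,28), loupe (371,138), pot (242,207) and yellow (352,225). All are within about 2 px of the predictions. I'll cast rays to check, then measure the trays here too.

```bash
python3 - <<'E'
from h import *
st=arm.get_state()
for n,uv,z in [("green",(233,128.5),46),("loupe",(371,138),41),("holder",(253,28),21),("red",(242,207.5),25),("yellow",(352,225),46),("blueTL",(53,69),11),("blueTR",(140,42),11),("blueBR",(148,172),11),("blueBL",(62,179),11),("orTL",(464,90),11),("orTR",(566,110),11),("orBR",(548,227),11),("orBL",(449,226),11)]: print(n,plane("wrist",uv,z,st).round(1))
g=np.array([549,72]);d=g-st["tcp_pos"][:2];print("tool shift to green",(st["tcp_rot"][:2,:2].T@d).round(1))
E
```

```text
green [549.7  67.7  46. ]
loupe [553.8 -81.2  41. ]
holder [667.   63.1  21. ]
red [454.2  58.2  25. ]
yellow [454.6 -73.2  46. ]
blueTL [633.5 397.5  11. ]
blueTR [656.4 220.5  11. ]
blueBR [483.2 197.3  11. ]
blueBL [459.2 376.   11. ]
orTL [ 628.8 -195.3   11. ]
orTR [ 643.  -373.5   11. ]
orBR [ 464.2 -388.6   11. ]
orBL [ 452.3 -208.8   11. ]
tool shift to green [  53.4 -100.9]
```

>>> {"fn": "carry_out", "kwargs": {"commands": [[0.27, -0.49, 0, 0], [0.27, -0.49, 0.2, 0], [0.27, -0.49, 0.5, 0], [0.27, -0.49, 0.6, 0], [0.27, -0.49, 0.6, 0]]}}

```text
time: 2.15
tcp_pos: [546.3, 65.9, 94.0]
tcp_rot: [[0.994, 0.104, -0.01], [0.104, -0.995, -0.002], [-0.01, 0.001, -1.0]]
ft_force: [-0.4, -0.7, 0.5]
width: 85.6
finger_force: 0.0
```

```bash
python3 - <<'E'
from h import *
st=arm.get_state();w=eyes.camera("wrist");cv2.imwrite("pics/w2.png",w)
print(st["tcp_pos"],proj("wrist",(549.5,69.5,46),st))
E
```

```text
[546.32696248  65.94468828  93.95934795] [317.77790859 209.44259291]
```

View pics/w2.png

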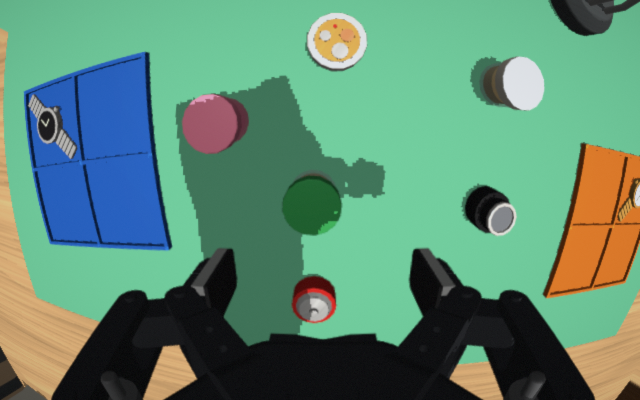

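The green lid sits at (312,206) against a predicted (318,209), so the jar is near (550,73), which agrees with the top view. I'll correct and descend.

>>> {"fn": "carry_out", "kwargs": {"commands": [[0.02, -0.03, 0, 0], [0.02, -0.03, 0.13, 0], [0.02, -0.03, 0.27, 0], [0.02, -0.03, 0.27, 0], [0.02, -0.03, 0.27, 0]]}}

```text
time: 2.7
tcp_pos: [554.5, 72.9, 47.0]
tcp_rot: [[0.995, 0.103, 0.002], [0.103, -0.995, 0.0], [0.002, 0.0, -1.0]]
ft_force: [0.4, -0.1, 0.2]
width: 85.6
finger_force: 0.0
```

>>> {"fn": "carry_out", "kwargs": {"commands": [[0, 0, 0, 0], [0, 0, 0, 0], [0, 0, 0, 0], [0, 0, 0, 0], [0, 0, 0, 0]], "fingers": 1}}

```text
time: 3.2
tcp_pos: [553.4, 73.3, 45.1]
tcp_rot: [[0.995, 0.104, 0.0], [0.104, -0.995, 0.0], [0.0, -0.0, -1.0]]
ft_force: [-0.0, 0.3, -0.4]
width: 12.4
finger_force: 0.0
```

```bash
python3 - <<'E'
from h import *
st=arm.get_state();print(st["time"],st["tcp_pos"],st["width"],st["finger_force"],st["ft_force"])
w=eyes.camera("wrist");t=eyes.camera("top")
cv2.imwrite("pics/w3.png",np.vstack([w[:,:],cv2.resize(t[150:310,150:406],(640,400))])[:,:][::1,::1][:800:2,::2].repeat(1,0))
E
```

```text
3.2 [553.44416248  73.26285001  45.11348967] 12.430022125954608 0.0 [-0.03736756  0.29152804 -0.42629265]
```

View pics/w3.png

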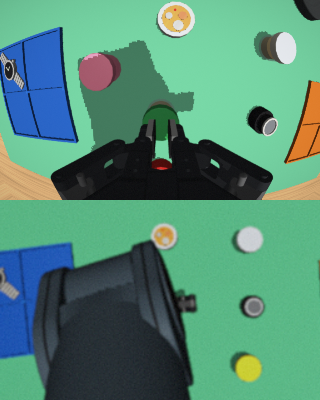

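```bash
python3 - <<'E'
from h import *
st=arm.get_state();w=eyes.camera("wrist")
for z in(20,46,39):print(z,proj("wrist",(553.4,73.3,z),st))
k=blob(w,"green",(310,235),60);print(cv2.boundingRect(k),cv2.minEnclosingCircle(k),[plane("wrist",cv2.minEnclosingCircle(k)[0],z,st) for z in(20,46)])
cv2.imwrite("pics/w4.png",cv2.resize(w[170:370,200:420],None,fx=2.5,fy=2.5))
E
```

```text
20 [322.39930211 227.13328587]
46 [322.3425189  244.75166603]
39 [322.35929051 239.53565941]
(283, 208, 75, 59) ((320.2220153808594, 245.21551513671875), 37.668907165527344) [array([540.93477671,  73.38738917,  20.        ]), array([553.00237856,  74.41522202,  46.        ])]
```

View pics/w4.png

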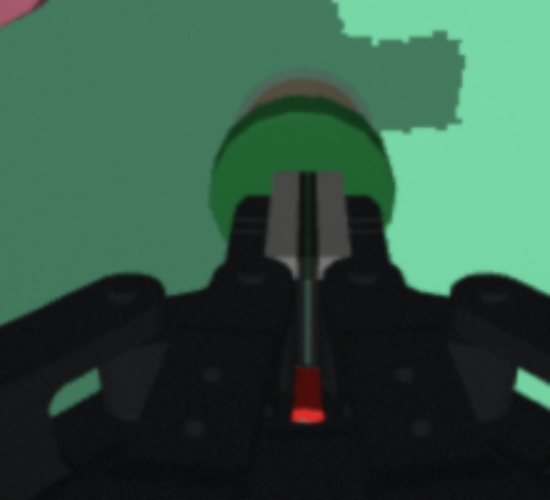

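```bash
python3 - <<'E'
from h import *
st=arm.get_state();print(st["time"],st["tcp_pos"],st["width"],st["finger_force"],st["ft_force"])
R,p=st["tcp_rot"],st["tcp_pos"]
for z in(-10,0,6,12,25):
  print(z,"open y-42",[proj("wrist",p+R@np.array([x,-42,z]),st).round(0) for x in(11,-11)],"shut",[proj("wrist",p+R@np.array([x,0,z]),st).round(0) for x in(11,-11)])
E
```

```text
3.35 [553.32141579  73.21799775  44.86690135] -0.09657809976403972 0.0 [-0.42320281 -1.13589445 -0.17854575]
-10 open y-42 [array([241., 232.]), array([245., 269.])] shut [array([322., 232.]), array([322., 271.])]
0 open y-42 [array([245., 225.]), array([249., 261.])] shut [array([322., 225.]), array([322., 262.])]
6 open y-42 [array([248., 221.]), array([251., 256.])] shut [array([322., 221.]), array([322., 257.])]
12 open y-42 [array([250., 217.]), array([253., 251.])] shut [array([322., 218.]), array([322., 252.])]
25 open y-42 [array([255., 210.]), array([257., 243.])] shut [array([322., 210.]), array([322., 243.])]
```

The shut fingertips lie over the lid without touching it, so they reach less far than nominal. The image scale also puts them about 20 mm behind the TCP. I'll open and descend in small steps, watching the force.

>>> {"fn": "carry_out", "kwargs": {"commands": [[0, 0, 0, 0], [0, 0, 0, 0], [0, 0, 0, 0], [0, 0, 0, 0], [0, 0, 0, 0]], "fingers": -1}}

```text
time: 3.85
tcp_pos: [553.4, 73.2, 44.9]
tcp_rot: [[0.995, 0.104, -0.0], [0.104, -0.995, -0.0], [-0.0, 0.0, -1.0]]
ft_force: [-0.1, 0.8, -1.0]
width: 72.0
finger_force: 0.0
```

>>> {"fn": "carry_out", "kwargs": {"commands": [[0, 0, 0.03, 0], [0, 0, 0.06, 0], [0, 0, 0.08, 0], [0, 0, 0.08, 0], [0, 0, 0.08, 0]]}}

```text
time: 4.35
tcp_pos: [553.3, 73.2, 28.7]
tcp_rot: [[0.995, 0.104, -0.0], [0.104, -0.995, -0.0], [-0.0, 0.0, -1.0]]
ft_force: [-0.3, -0.2, 0.1]
width: 85.6
finger_force: 0.0
```

```bash
python3 - <<'E'
from h import *
st=arm.get_state();print(st["tcp_pos"],st["width"],st["ft_force"])
w=eyes.camera("wrist");s=eyes.camera("scene");print(proj("scene",(553,73,46)))
u,v=proj("scene",(553,73,46)).astype(int)
a=cv2.resize(w[160:340,160:480],(640,360));b=cv2.resize(s[v-45:v+35,u-80:u+80],(480,240),interpolation=cv2.INTER_CUBIC)
o=np.zeros((600,640,3),np.uint8);o[:360]=a;o[360:,:480]=b;cv2.imwrite("pics/w5.png",o)
E
```

```text
[553.25837215  73.20226177  28.65166156] 85.6062440271157 [-0.30647611 -0.24171901  0.11131224]
[316.32258265 171.4720936 ]
```

View pics/w5.png

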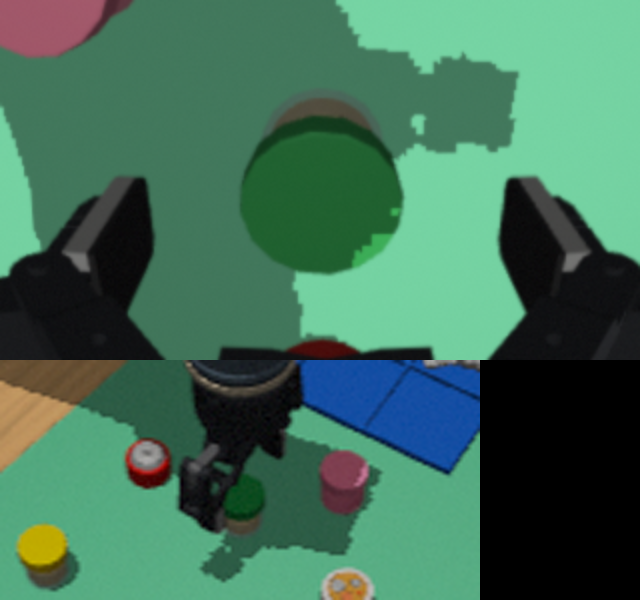

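The wrist crop shows the lid at crop (322,195), centred between the pads at x 150 and 500. Scale puts the open tips still about 8 mm above the lid, roughly 25 mm behind the TCP. I'll lower 20 mm more and close.

>>> {"fn": "carry_out", "kwargs": {"commands": [[0.0, 0, 0.04, 0], [0, 0, 0.08, 0], [0, 0, 0.1, 0], [0, 0, 0.1, 0], [0, 0, 0.1, 0]]}}

```text
time: 4.95
tcp_pos: [553.3, 73.2, 8.7]
tcp_rot: [[0.995, 0.104, -0.0], [0.104, -0.995, -0.0], [-0.0, 0.0, -1.0]]
ft_force: [-0.8, 0.0, -0.1]
width: 85.6
finger_force: 0.0
```

>>> {"fn": "carry_out", "kwargs": {"commands": [[0, 0, 0, 0], [0, 0, 0, 0], [0, 0, 0, 0], [0, 0, 0, 0], [0, 0, 0, 0]], "fingers": 1}}

```text
time: 5.45
tcp_pos: [553.6, 73.3, 9.4]
tcp_rot: [[0.995, 0.104, 0.001], [0.104, -0.995, 0.0], [0.001, -0.0, -1.0]]
ft_force: [-1.1, -0.8, 6.8]
width: 40.4
finger_force: 39.8
```

>>> {"fn": "carry_out", "kwargs": {"commands": [[0, 0, -0.1, 0], [0, 0, -0.3, 0], [0, 0, -0.5, 0], [0, -0.1, -0.5, 0], [0, -0.3, -0.5, 0]]}}

```text
time: 5.95
tcp_pos: [548.6, 129.9, 110.4]
tcp_rot: [[0.995, 0.098, 0.003], [0.098, -0.995, -0.001], [0.003, 0.002, -1.0]]
ft_force: [0.7, -0.6, -1.0]
width: 40.4
finger_force: 40.6
```

>>> {"fn": "carry_out", "kwargs": {"commands": [[-0.05, -0.2, 0, 0], [-0.08, -0.4, 0, 0], [-0.08, -0.6, 0, 0], [-0.08, -0.8, 0, 0], [-0.08, -0.9, 0, 0]]}}

```text
time: 6.45
tcp_pos: [511.1, 314.9, 108.9]
tcp_rot: [[0.994, 0.108, -0.0], [0.108, -0.994, 0.002], [-0.0, -0.002, -1.0]]
ft_force: [-0.0, 0.3, -1.2]
width: 40.4
finger_force: 40.6
```

```bash
python3 - <<'E'
from h import *
st=arm.get_state();print(st["tcp_pos"],st["width"],st["ft_force"])
w=eyes.camera("wrist");cv2.imwrite("pics/w6.png",w)
c,s=np.cos(np.radians(8)),np.sin(np.radians(8))
for a,b in((0,0),(-90,90),(-90,-90),(-44,44)):print(a,b,proj("wrist",(558.6+c*a-s*b,303+s*a+c*b,11),st).round(0))
E
```

```text
[511.10983702 314.8656464  108.87397304] 40.39382372663588 [-0.03542859  0.27052275 -1.17708438]
0 0 [344. 141.]
-90 90 [246. 245.]
-90 -90 [441. 238.]
-44 44 [293. 195.]
```

View pics/w6.png

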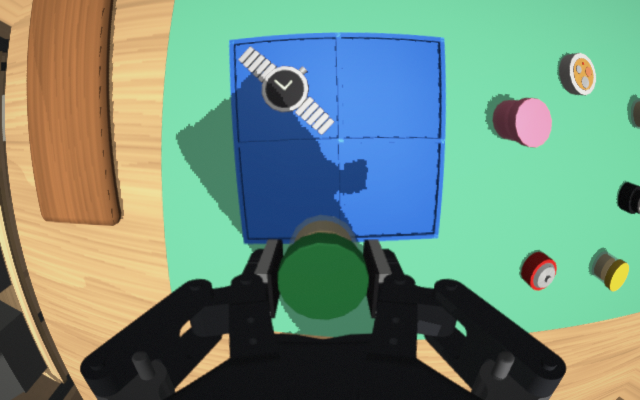

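The jar is held square between the pads at (322,270), and the tray centre is at (340,141), about 3 mm toward +y of my estimate. I'll place it in the empty near-left compartment.

>>> {"fn": "carry_out", "kwargs": {"commands": [[0, -0.14, 0, 0], [0, -0.14, 0.15, 0], [0, -0.14, 0.3, 0], [0, -0.14, 0.4, 0], [0, -0.14, 0.42, 0]]}}

```text
time: 7.0
tcp_pos: [508.2, 336.8, 22.4]
tcp_rot: [[0.995, 0.104, -0.003], [0.104, -0.995, -0.003], [-0.004, 0.002, -1.0]]
ft_force: [-0.4, 0.1, -0.5]
width: 40.6
finger_force: 40.6
```

>>> {"fn": "carry_out", "kwargs": {"commands": [[0, 0, 0.02, 0], [0, 0, 0.04, 0], [0, 0, 0.05, 0], [0, 0, 0.05, 0], [0, 0, 0.05, 0]]}}

```text
time: 7.5
tcp_pos: [509.9, 338.3, 15.5]
tcp_rot: [[0.995, 0.104, 0.001], [0.104, -0.995, 0.001], [0.001, -0.0, -1.0]]
ft_force: [0.2, 0.4, -0.2]
width: 40.8
finger_force: 40.6
```

>>> {"fn": "carry_out", "kwargs": {"commands": [[0, -0.02, 0.005, 0], [0, -0.02, 0.015, 0], [0, -0.02, 0.015, 0], [0, -0.02, 0.015, 0]]}}

```text
time: 7.9
tcp_pos: [509.3, 343.2, 12.4]
tcp_rot: [[0.995, 0.104, 0.001], [0.104, -0.995, 0.001], [0.001, -0.001, -1.0]]
ft_force: [-0.6, 2.3, 5.1]
width: 40.5
finger_force: 41.0
```

>>> {"fn": "carry_out", "kwargs": {"commands": [[0, 0, 0, 0], [0, 0, 0, 0], [0, 0, 0, 0], [0, 0, 0, 0]], "fingers": -0.4}}

```text
time: 8.3
tcp_pos: [509.2, 341.9, 11.7]
tcp_rot: [[0.995, 0.104, -0.0], [0.104, -0.995, -0.0], [-0.0, 0.0, -1.0]]
ft_force: [0.2, 0.1, 0.6]
width: 60.0
finger_force: 0.0
```

>>> {"fn": "carry_out", "kwargs": {"commands": [[0, 0, -0.15, 0], [0, 0, -0.4, 0], [0, 0, -0.5, 0], [0, 0, -0.5, 0], [0, 0, -0.5, 0]]}}

```text
time: 8.8
tcp_pos: [509.2, 341.9, 112.0]
tcp_rot: [[0.995, 0.104, 0.0], [0.104, -0.995, 0.0], [0.0, -0.0, -1.0]]
ft_force: [-1.2, -0.2, -1.0]
width: 59.7
finger_force: 0.0
```

```bash
python3 - <<'E'
from h import *
st=arm.get_state();print(st["tcp_pos"],st["width"],st["ft_force"])
w=eyes.camera("wrist");cv2.imwrite("pics/w7.png",w)
k=blob(w,"green",(320,230),80);c=cv2.minEnclosingCircle(k);print(c,plane("wrist",c[0],49,st))
P=np.array([668,68])-st["tcp_pos"][:2];print("to holder",st["tcp_rot"][:2,:2].T@P)
E
```

```text
[509.20446371 341.93581666 111.9764507 ] 59.70381117485474 [-1.21294245 -0.24959674 -0.95450832]
((321.17584228515625, 209.4204864501953), 27.28766441345215) [508.14721915 342.83374579  49.        ]
to holder [129.54173718 288.92177526]
```

>>> {"fn": "carry_out", "kwargs": {"commands": [[0.1, 0.2, 0, 0], [0.2, 0.4, 0, 0], [0.3, 0.6, 0, 0], [0.35, 0.8, 0, 0], [0.4, 0.95, 0, 0]], "fingers": -1}}

```text
time: 9.35
tcp_pos: [608.4, 157.7, 110.0]
tcp_rot: [[0.995, 0.102, -0.003], [0.102, -0.995, -0.002], [-0.003, 0.002, -1.0]]
ft_force: [0.3, -0.2, -1.2]
width: 85.7
finger_force: 0.0
```

>>> {"fn": "carry_out", "kwargs": {"commands": [[0.1, 0.2, 0, 0], [0.2, 0.4, 0, 0], [0.25, 0.5, 0, 0], [0.25, 0.5, 0.1, 0], [0.25, 0.5, 0.2, 0]]}}

```text
time: 9.85
tcp_pos: [668.4, 65.6, 69.8]
tcp_rot: [[0.995, 0.102, -0.001], [0.102, -0.995, -0.0], [-0.001, 0.0, -1.0]]
ft_force: [-0.5, 0.8, -0.1]
width: 85.5
finger_force: 0.0
```

```bash
python3 - <<'E'
from h import *
st=arm.get_state();print(st["tcp_pos"],st["width"],st["ft_force"])
w=eyes.camera("wrist");cv2.imwrite("pics/w8.png",w);print(proj("wrist",(668,68,21),st))
E
```

```text
[668.4381686   65.59711617  69.83616944] 85.50479612684823 [-0.46597479  0.78002352 -0.09821322]
[318.97236871 214.66462272]
```

View pics/w8.png

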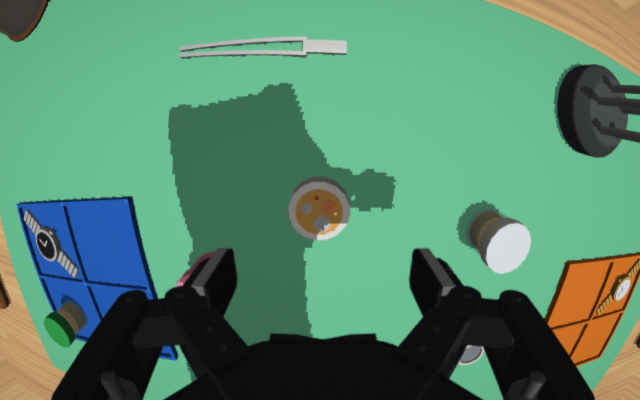

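The holder is at (319,209), about 3 mm further in +x than predicted. Descend, then lower in steps.

>>> {"fn": "carry_out", "kwargs": {"commands": [[0.015, -0.01, 0.15, 0], [0.015, -0.01, 0.3, 0], [0.015, -0.01, 0.35, 0], [0.015, -0.01, 0.35, 0], [0.015, -0.01, 0.35, 0]]}}

```text
time: 10.4
tcp_pos: [671.8, 69.5, 2.6]
tcp_rot: [[0.995, 0.104, 0.0], [0.104, -0.995, -0.0], [0.0, 0.0, -1.0]]
ft_force: [0.1, -0.7, 0.8]
width: 85.4
finger_force: 0.0
```

>>> {"fn": "carry_out", "kwargs": {"commands": [[0, 0, 0.02, 0], [0, 0, 0.025, 0], [0, 0, 0.025, 0], [0, 0, 0.025, 0]]}}

```text
time: 10.8
tcp_pos: [671.6, 69.5, -2.6]
tcp_rot: [[0.995, 0.104, 0.001], [0.104, -0.995, 0.0], [0.001, -0.0, -1.0]]
ft_force: [0.9, 0.0, 0.6]
width: 85.2
finger_force: 0.0
```

>>> {"fn": "carry_out", "kwargs": {"commands": [[0, 0, 0, 0], [0, 0, 0, 0], [0, 0, 0, 0], [0, 0, 0, 0]], "fingers": 1}}

```text
time: 11.2
tcp_pos: [671.5, 69.5, -2.7]
tcp_rot: [[0.995, 0.104, 0.0], [0.104, -0.995, 0.0], [0.0, -0.0, -1.0]]
ft_force: [-1.6, -0.6, 3.9]
width: 42.1
finger_force: 40.1
```

>>> {"fn": "carry_out", "kwargs": {"commands": [[0, 0, -0.05, 0], [0, 0, -0.2, 0], [0, 0, -0.4, 0], [0, 0, -0.5, 0], [0, 0, -0.5, 0]]}}

```text
time: 11.7
tcp_pos: [673.6, 69.7, 101.2]
tcp_rot: [[0.995, 0.104, 0.006], [0.104, -0.995, 0.001], [0.006, -0.0, -1.0]]
ft_force: [0.1, 0.1, 0.2]
width: 42.4
finger_force: 40.6
```

>>> {"fn": "carry_out", "kwargs": {"commands": [[-0.05, -0.2, 0, 0], [-0.1, -0.4, 0, 0], [-0.15, -0.6, 0, 0], [-0.21, -0.8, 0, 0], [-0.21, -1, 0, 0]]}}

```text
time: 12.2
tcp_pos: [606.6, 265.2, 96.2]
tcp_rot: [[0.995, 0.104, -0.002], [0.104, -0.995, -0.001], [-0.002, 0.001, -1.0]]
ft_force: [0.6, -1.0, -1.3]
width: 41.8
finger_force: 40.7
```

>>> {"fn": "carry_out", "kwargs": {"commands": [[0, -0.02, 0, 0], [0, -0.02, 0.1, 0], [0, -0.02, 0.25, 0], [0, -0.02, 0.4, 0], [0, -0.02, 0.43, 0]]}}

```text
time: 12.7
tcp_pos: [606.0, 266.4, 7.1]
tcp_rot: [[0.995, 0.104, -0.006], [0.104, -0.995, -0.003], [-0.006, 0.002, -1.0]]
ft_force: [-0.9, 0.3, -0.2]
width: 42.0
finger_force: 40.7
```

>>> {"fn": "carry_out", "kwargs": {"commands": [[0.01, -0.01, 0, 0], [0.01, -0.01, 0, 0], [0.01, -0.01, 0.02, 0], [0.01, -0.01, 0.02, 0], [0.01, -0.01, 0.02, 0]]}}

```text
time: 13.2
tcp_pos: [610.5, 270.3, 7.6]
tcp_rot: [[0.995, 0.104, 0.001], [0.104, -0.995, 0.0], [0.001, -0.0, -1.0]]
ft_force: [0.4, -0.6, -1.0]
width: 42.4
finger_force: 40.7
```

>>> {"fn": "carry_out", "kwargs": {"commands": [[0, 0, 0.01, 0], [0, 0, 0.02, 0], [0, 0, 0.03, 0], [0, 0, 0.035, 0], [0, 0, 0.035, 0]]}}

```text
time: 13.7
tcp_pos: [610.2, 270.2, 0.3]
tcp_rot: [[0.995, 0.104, -0.0], [0.104, -0.995, -0.0], [-0.0, 0.0, -1.0]]
ft_force: [-1.9, -1.2, 5.7]
width: 42.3
finger_force: 41.4
```

>>> {"fn": "carry_out", "kwargs": {"commands": [[0, 0, 0, 0], [0, 0, 0, 0], [0, 0, 0, 0]], "fingers": -0.22}}

```text
time: 14.0
tcp_pos: [610.2, 270.2, -0.3]
tcp_rot: [[0.995, 0.104, -0.0], [0.104, -0.995, -0.0], [-0.0, 0.0, -1.0]]
ft_force: [0.9, 0.6, 0.3]
width: 52.2
finger_force: 0.0
```

>>> {"fn": "carry_out", "kwargs": {"commands": [[0, 0, -0.1, 0], [0, 0, -0.3, 0], [0, 0, -0.5, 0], [0, 0, -0.5, 0], [0, 0, -0.5, 0]]}}

```text
time: 14.5
tcp_pos: [610.8, 270.4, 101.0]
tcp_rot: [[0.995, 0.104, 0.002], [0.104, -0.995, 0.001], [0.002, -0.001, -1.0]]
ft_force: [-0.3, -0.5, -0.6]
width: 52.4
finger_force: 0.0
```

```bash
python3 - <<'E'
from h import *
st=arm.get_state();print(st["tcp_pos"],st["width"],st["ft_force"])
w=eyes.camera("wrist");cv2.imwrite("pics/w9.png",w);print(proj("wrist",(609,270,24),st))
P=np.array([453,62])-st["tcp_pos"][:2];print("to red",st["tcp_rot"][:2,:2].T@P)
E
```

```text
[610.77960963 270.42844227 100.95452658] 52.368706357293505 [-0.34040915 -0.47320898 -0.56865233]
[322.92369226 204.99528198]
to red [-178.53953704  190.94550478]
```

View pics/w9.png

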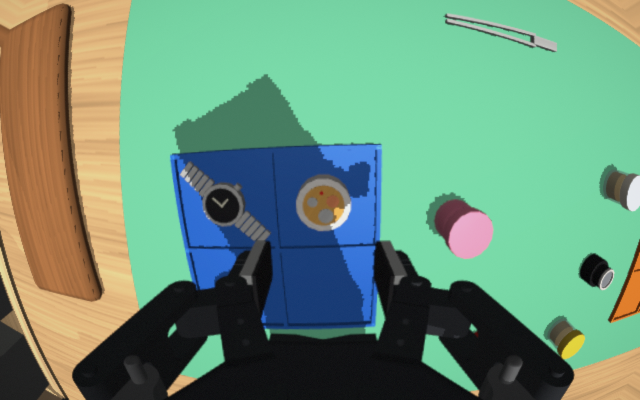

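The holder sits flat in the middle of its compartment at (323,204). Next is the red oil pot.

>>> {"fn": "carry_out", "kwargs": {"commands": [[-0.18, 0.19, 0, 0], [-0.36, 0.38, 0, 0], [-0.54, 0.57, 0, 0], [-0.72, 0.76, 0, 0], [-0.88, 0.94, 0, 0]], "fingers": -1}}

```text
time: 15.05
tcp_pos: [456.7, 69.5, 98.8]
tcp_rot: [[0.995, 0.104, -0.002], [0.104, -0.995, -0.001], [-0.002, 0.0, -1.0]]
ft_force: [1.8, -1.6, -0.0]
width: 85.3
finger_force: 0.0
```

>>> {"fn": "carry_out", "kwargs": {"commands": [[0, 0.01, 0.1, 0], [0, 0.01, 0.15, 0], [0, 0.01, 0.15, 0]]}}

```text
time: 15.35
tcp_pos: [458.6, 69.5, 68.2]
tcp_rot: [[0.995, 0.105, -0.003], [0.105, -0.995, -0.0], [-0.003, -0.0, -1.0]]
ft_force: [-0.3, 0.7, 0.9]
width: 85.3
finger_force: 0.0
```

```bash
python3 - <<'E'
from h import *
st=arm.get_state();print(st["tcp_pos"],st["width"],st["ft_force"])
w=eyes.camera("wrist");cv2.imwrite("pics/w10.png",w);print(proj("wrist",(453,62,25),st))
k=blob(w,"red",proj("wrist",(453,62,25),st),50);print(cv2.contourArea(k),cv2.boundingRect(k));c=cv2.minEnclosingCircle(k);P=plane("wrist",c[0],25,st);print(c,P)
print("shift",st["tcp_rot"][:2,:2].T@(P-st["tcp_pos"])[:2])
E
```

```text
[458.63306025  69.52155745  68.22543477] 85.33382234319403 [-0.27078956  0.69395757  0.91466028]
[332.59496856 225.82824346]
2507.0 (302, 193, 56, 60)
((329.0, 222.44737243652344), 29.56964874267578) [455.20591609  64.72014886  25.        ]
shift [-3.91016414  4.41693627]
```

>>> {"fn": "carry_out", "kwargs": {"commands": [[-0.02, 0.02, 0.1, 0], [-0.02, 0.02, 0.2, 0], [-0.02, 0.02, 0.3, 0], [-0.02, 0.02, 0.35, 0], [-0.02, 0.02, 0.35, 0]]}}

```text
time: 15.9
tcp_pos: [455.5, 65.4, -1.1]
tcp_rot: [[0.994, 0.105, -0.002], [0.105, -0.994, -0.0], [-0.002, -0.0, -1.0]]
ft_force: [-0.8, -0.4, -0.4]
width: 85.0
finger_force: 0.0
```

>>> {"fn": "carry_out", "kwargs": {"commands": [[0, 0, 0, 0], [0, 0, 0, 0], [0, 0, 0, 0], [0, 0, 0, 0], [0, 0, 0, 0]], "fingers": 1}}

```text
time: 16.4
tcp_pos: [456.3, 64.7, 0.9]
tcp_rot: [[0.995, 0.104, 0.002], [0.104, -0.995, 0.0], [0.002, -0.0, -1.0]]
ft_force: [-0.4, -0.3, 9.2]
width: 38.3
finger_force: 39.0
```

>>> {"fn": "carry_out", "kwargs": {"commands": [[0, 0, -0.05, 0], [0, 0, -0.2, 0], [0, 0, -0.4, 0], [0, 0, -0.5, 0], [0, 0, -0.5, 0]]}}

```text
time: 16.9
tcp_pos: [457.4, 64.9, 103.2]
tcp_rot: [[0.995, 0.103, 0.006], [0.103, -0.995, 0.001], [0.006, -0.001, -1.0]]
ft_force: [0.3, -0.2, -1.2]
width: 37.9
finger_force: 40.5
```

>>> {"fn": "carry_out", "kwargs": {"commands": [[0.1, -0.2, 0, 0], [0.2, -0.4, 0, 0], [0.3, -0.6, 0, 0], [0.4, -0.8, 0, 0], [0.42, -0.92, 0, 0]]}}

```text
time: 17.4
tcp_pos: [521.0, 260.3, 99.2]
tcp_rot: [[0.994, 0.106, 0.0], [0.106, -0.994, 0.002], [0.001, -0.002, -1.0]]
ft_force: [0.1, -0.8, -1.3]
width: 37.9
finger_force: 40.6
```

>>> {"fn": "carry_out", "kwargs": {"commands": [[0, 0, 0, 0], [0, 0, 0.1, 0], [0, 0, 0.25, 0], [0, 0, 0.4, 0], [0, 0, 0.43, 0]]}}

```text
time: 17.9
tcp_pos: [517.9, 254.1, 10.7]
tcp_rot: [[0.995, 0.103, -0.005], [0.103, -0.995, -0.003], [-0.006, 0.003, -1.0]]
ft_force: [0.7, 0.8, -0.3]
width: 37.9
finger_force: 40.6
```

>>> {"fn": "carry_out", "kwargs": {"commands": [[0, 0, 0, 0], [0, 0, 0, 0]]}}

```text
time: 18.1
tcp_pos: [520.7, 256.2, 14.9]
tcp_rot: [[0.995, 0.103, 0.001], [0.103, -0.995, 0.0], [0.001, -0.0, -1.0]]
ft_force: [0.0, -0.4, 0.2]
width: 37.9
finger_force: 40.6
```

Over its compartment at (520.7,256.2). I'll lower about 10.5 mm and release.

>>> {"fn": "carry_out", "kwargs": {"commands": [[0, 0, 0.015, 0], [0, 0, 0.03, 0], [0, 0, 0.045, 0], [0, 0, 0.052, 0], [0, 0, 0.052, 0]]}}

```text
time: 18.6
tcp_pos: [520.3, 256.4, 4.0]
tcp_rot: [[0.995, 0.104, 0.0], [0.104, -0.995, 0.0], [0.0, -0.0, -1.0]]
ft_force: [-1.5, -1.0, 4.8]
width: 38.0
finger_force: 41.3
```

>>> {"fn": "carry_out", "kwargs": {"commands": [[0, 0, 0, 0], [0, 0, 0, 0], [0, 0, 0, 0]], "fingers": -0.22}}

```text
time: 18.9
tcp_pos: [520.2, 256.4, 3.5]
tcp_rot: [[0.995, 0.104, -0.0], [0.104, -0.995, 0.0], [-0.0, -0.0, -1.0]]
ft_force: [-0.9, 1.4, -0.1]
width: 52.3
finger_force: 0.0
```

>>> {"fn": "carry_out", "kwargs": {"commands": [[0, 0, -0.1, 0], [0, 0, -0.3, 0], [0, 0, -0.5, 0], [0, 0, -0.5, 0], [0, 0, -0.5, 0]]}}

```text
time: 19.4
tcp_pos: [520.7, 256.6, 104.3]
tcp_rot: [[0.995, 0.104, 0.002], [0.104, -0.995, 0.001], [0.002, -0.001, -1.0]]
ft_force: [-0.8, -0.3, -0.5]
width: 52.2
finger_force: 0.0
```

```bash
python3 - <<'E'
from h import *
st=arm.get_state();print(st["tcp_pos"],st["width"],st["ft_force"])
w=eyes.camera("wrist");cv2.imwrite("pics/w11.png",w)
k=blob(w,"red",proj("wrist",(520,256,28),st),50);c=cv2.minEnclosingCircle(k);print(c,plane("wrist",c[0],28,st),cv2.boundingRect(k))
P=np.array([457,-70.5])-st["tcp_pos"][:2];print("to yellow",st["tcp_rot"][:2,:2].T@P)
E
```

```text
[520.69263648 256.58802651 104.33307726] 52.221993024234564 [-0.77068693 -0.31067473 -0.49850389]
((322.83709716796875, 205.8201141357422), 25.521787643432617) [518.41826601 256.17737787  28.        ] (299, 181, 49, 51)
to yellow [-97.27600445 318.71697022]
```

>>> {"fn": "carry_out", "kwargs": {"commands": [[-0.06, 0.2, 0, 0], [-0.12, 0.4, 0, 0], [-0.18, 0.6, 0, 0], [-0.24, 0.8, 0, 0], [-0.3, 1, 0, 0]], "fingers": -1}}

```text
time: 19.95
tcp_pos: [479.8, 49.6, 102.1]
tcp_rot: [[0.995, 0.104, -0.003], [0.104, -0.995, -0.0], [-0.003, 0.0, -1.0]]
ft_force: [0.6, -0.4, 0.6]
width: 85.1
finger_force: 0.0
```

>>> {"fn": "carry_out", "kwargs": {"commands": [[-0.06, 0.2, 0, 0], [-0.12, 0.4, 0, 0], [-0.18, 0.58, 0, 0], [-0.18, 0.58, 0.05, 0], [-0.18, 0.58, 0.05, 0]]}}

```text
time: 20.45
tcp_pos: [456.1, -68.5, 91.7]
tcp_rot: [[0.995, 0.102, -0.004], [0.102, -0.995, 0.0], [-0.003, -0.001, -1.0]]
ft_force: [-0.1, 0.9, -0.3]
width: 85.4
finger_force: 0.0
```

```bash
python3 - <<'E'
from h import *
st=arm.get_state();print(st["tcp_pos"],st["width"],st["ft_force"])
w=eyes.camera("wrist");cv2.imwrite("pics/w12.png",w);print(proj("wrist",(457,-70.5,46),st))
k=blob(w,"yellow",proj("wrist",(457,-70.5,46),st),60);c=cv2.minEnclosingCircle(k);P=plane("wrist",c[0],46,st);print(c,P,cv2.boundingRect(k))
print("shift",st["tcp_rot"][:2,:2].T@(P-st["tcp_pos"])[:2])
E
```

```text
[456.05629569 -68.50114511  91.72188739] 85.3608631690765 [-0.12009975  0.94515392 -0.31406538]
[325.60225631 214.76919993]
((325.9215393066406, 214.49826049804688), 29.64268684387207) [457.21751177 -70.69626678  46.        ] (297, 185, 59, 58)
shift [0.93230968 2.30168548]
```

Yellow jar confirmed at (457,-70.7). Descend to TCP z of about 9 and grip.

>>> {"fn": "carry_out", "kwargs": {"commands": [[0, 0.01, 0.1, 0], [0, 0.01, 0.2, 0], [0, 0.01, 0.3, 0], [0, 0.01, 0.41, 0], [0, 0.01, 0.41, 0]]}}

```text
time: 21.0
tcp_pos: [456.5, -67.9, 9.4]
tcp_rot: [[0.994, 0.107, -0.004], [0.107, -0.994, 0.001], [-0.004, -0.001, -1.0]]
ft_force: [-0.2, -0.4, 0.8]
width: 85.5
finger_force: 0.0
```

>>> {"fn": "carry_out", "kwargs": {"commands": [[0, 0, 0, 0], [0, 0, 0, 0], [0, 0, 0, 0], [0, 0, 0, 0], [0, 0, 0, 0]], "fingers": 1}}

```text
time: 21.5
tcp_pos: [458.4, -69.7, 12.7]
tcp_rot: [[0.995, 0.104, 0.002], [0.104, -0.995, 0.0], [0.002, 0.0, -1.0]]
ft_force: [-0.6, 1.8, 7.8]
width: 40.4
finger_force: 39.3
```

>>> {"fn": "carry_out", "kwargs": {"commands": [[0, 0, -0.05, 0], [0, 0, -0.2, 0], [0, 0, -0.4, 0], [0, 0, -0.5, 0], [0, 0, -0.5, 0]]}}

```text
time: 22.0
tcp_pos: [459.4, -70.2, 115.0]
tcp_rot: [[0.995, 0.103, 0.006], [0.103, -0.995, -0.001], [0.006, 0.001, -1.0]]
ft_force: [-0.2, -0.4, -1.2]
width: 40.8
finger_force: 40.6
```

>>> {"fn": "carry_out", "kwargs": {"commands": [[0.1, 0.2, 0, 0], [0.12, 0.4, 0, 0], [0.12, 0.6, 0, 0], [0.12, 0.8, 0, 0], [0.12, 0.91, 0, 0]]}}

```text
time: 22.5
tcp_pos: [499.5, -252.2, 110.9]
tcp_rot: [[0.995, 0.1, -0.001], [0.1, -0.995, -0.001], [-0.001, 0.001, -1.0]]
ft_force: [-0.5, 0.1, -1.8]
width: 40.2
finger_force: 40.7
```

>>> {"fn": "carry_out", "kwargs": {"commands": [[0, 0, 0, 0], [0, 0, 0, 0]]}}

```text
time: 22.7
tcp_pos: [499.8, -248.3, 110.9]
tcp_rot: [[0.995, 0.103, -0.001], [0.103, -0.995, 0.001], [-0.001, -0.001, -1.0]]
ft_force: [0.8, 0.5, -1.1]
width: 40.4
finger_force: 40.7
```

```bash
python3 - <<'E'
from h import *
st=arm.get_state();print(st["tcp_pos"],st["width"],st["ft_force"])
w=eyes.camera("wrist");cv2.imwrite("pics/w13.png",w)
c,s=np.cos(np.radians(4)),np.sin(np.radians(4))
for a,b in((0,0),(-90,90),(90,90),(90,-90),(-90,-90),(-44,44)):
  p=proj("wrist",(549+c*a-s*b,-290+s*a+c*b,11),st);print(a,b,p.round(0));cv2.circle(w,tuple(int(v) for v in p),3,(255,0,255),-1)
cv2.imwrite("pics/w13a.png",w)
E
```

```text
[ 499.83797663 -248.30075229  110.85164777] 40.3755261312037 [ 0.79335042  0.54860163 -1.09992132]
0 0 [379. 143.]
-90 90 [271. 240.]
90 90 [273.  32.]
90 -90 [481.  51.]
-90 -90 [461. 243.]
-44 44 [324. 192.]
```

View pics/w13a.png

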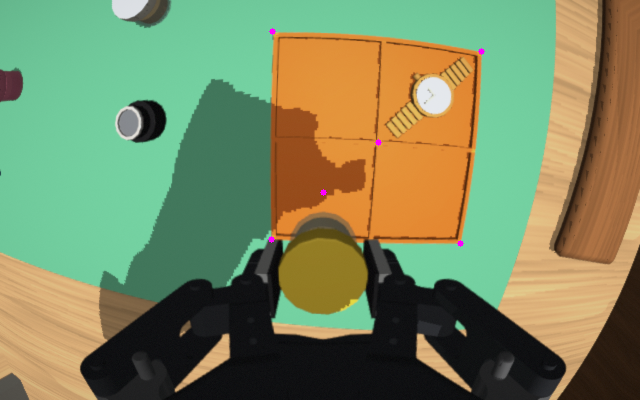

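The projected corners match the orange tray within about 3 px, and the jar is held upright. Lower it into the near-left compartment.

>>> {"fn": "carry_out", "kwargs": {"commands": [[0.01, 0, 0.1, 0], [0.01, 0, 0.25, 0], [0.01, 0, 0.38, 0], [0.01, 0, 0.42, 0], [0.01, 0, 0.44, 0]]}}

```text
time: 23.25
tcp_pos: [502.3, -246.9, 23.0]
tcp_rot: [[0.994, 0.105, -0.001], [0.105, -0.994, 0.001], [-0.001, -0.001, -1.0]]
ft_force: [-0.7, 0.1, 0.3]
width: 40.6
finger_force: 40.7
```

>>> {"fn": "carry_out", "kwargs": {"commands": [[0, 0, 0, 0], [0, 0, 0, 0]]}}

```text
time: 23.45
tcp_pos: [503.2, -248.2, 24.6]
tcp_rot: [[0.995, 0.104, 0.001], [0.104, -0.995, -0.0], [0.001, 0.001, -1.0]]
ft_force: [-0.2, 0.4, 0.2]
width: 40.7
finger_force: 40.7
```

>>> {"fn": "carry_out", "kwargs": {"commands": [[0, 0, 0.015, 0], [0, 0, 0.03, 0], [0, 0, 0.042, 0], [0, 0, 0.042, 0], [0, 0, 0.042, 0]]}}

```text
time: 23.95
tcp_pos: [502.6, -248.3, 15.7]
tcp_rot: [[0.995, 0.104, 0.001], [0.104, -0.995, -0.0], [0.0, 0.0, -1.0]]
ft_force: [-1.2, 1.6, 8.4]
width: 40.1
finger_force: 41.5
```

>>> {"fn": "carry_out", "kwargs": {"commands": [[0, 0, 0, 0], [0, 0, 0, 0], [0, 0, 0, 0], [0, 0, 0, 0]], "fingers": -0.3}}

```text
time: 24.35
tcp_pos: [502.4, -248.2, 15.0]
tcp_rot: [[0.995, 0.104, -0.0], [0.104, -0.995, 0.0], [-0.0, -0.0, -1.0]]
ft_force: [0.3, 0.1, 0.1]
width: 55.4
finger_force: 0.0
```

>>> {"fn": "carry_out", "kwargs": {"commands": [[0, 0, -0.1, 0], [0, 0, -0.3, 0], [0, 0, -0.45, 0], [0, 0, -0.45, 0], [0, 0, -0.45, 0]]}}

```text
time: 24.85
tcp_pos: [502.8, -248.3, 105.6]
tcp_rot: [[0.995, 0.104, 0.001], [0.104, -0.995, -0.001], [0.001, 0.001, -1.0]]
ft_force: [-0.3, -0.1, -0.9]
width: 55.7
finger_force: 0.0
```

```bash
python3 - <<'E'
from h import *
st=arm.get_state();print(st["tcp_pos"],st["width"],st["ft_force"])
w=eyes.camera("wrist");cv2.imwrite("pics/w14.png",w)
k=blob(w,"yellow",proj("wrist",(503,-248,49),st),50);c=cv2.minEnclosingCircle(k);print(c,plane("wrist",c[0],49,st),cv2.boundingRect(k))
P=np.array([553,-81])-st["tcp_pos"][:2];print("to loupe",st["tcp_rot"][:2,:2].T@P)
E
```

```text
[ 502.76054692 -248.34732583  105.59855524] 55.723886298374076 [-0.34622943 -0.10091433 -0.92009808]
((322.53570556640625, 211.87896728515625), 28.333723068237305) [ 502.11220438 -248.4700052    49.        ] (296, 184, 54, 57)
to loupe [  67.31309793 -161.23918896]
```

Yellow jar placed, lid seen at (502,-248). Now the loupe.

>>> {"fn": "carry_out", "kwargs": {"commands": [[0.1, -0.2, 0, 0], [0.2, -0.4, 0, 0], [0.3, -0.6, 0, 0], [0.335, -0.8, 0, 0], [0.335, -0.8, 0, 0]], "fingers": -1}}

```text
time: 25.4
tcp_pos: [552.6, -74.4, 103.6]
tcp_rot: [[0.994, 0.113, -0.002], [0.113, -0.994, 0.004], [-0.002, -0.004, -1.0]]
ft_force: [-0.2, -1.1, 0.7]
width: 85.6
finger_force: 0.0
```

>>> {"fn": "carry_out", "kwargs": {"commands": [[0, 0, 0.1, 0], [0, 0, 0.15, 0], [0, 0, 0.15, 0]]}}

```text
time: 25.7
tcp_pos: [550.7, -82.5, 72.9]
tcp_rot: [[0.995, 0.103, -0.005], [0.103, -0.995, 0.0], [-0.005, -0.001, -1.0]]
ft_force: [-0.1, 0.2, -0.3]
width: 85.5
finger_force: 0.0
```

```bash
python3 - <<'E'
from h import *
st=arm.get_state();print(st["tcp_pos"],st["width"],st["ft_force"])
w=eyes.camera("wrist");q=proj("wrist",(553,-81,41),st);print(q)
u,v=q.astype(int);o=cv2.resize(w[v-60:v+60,u-120:u+120],None,fx=2.5,fy=2.5);cv2.imwrite("pics/w15.png",o);print("crop origin",u-120,v-60)
E
```

```text
[550.74199789 -82.49873238  72.8953127 ] 85.48499783874388 [-0.08467171  0.1788195  -0.25217294]
[320.54625904 219.49683626]
crop origin 200 159
```

View pics/w15.png

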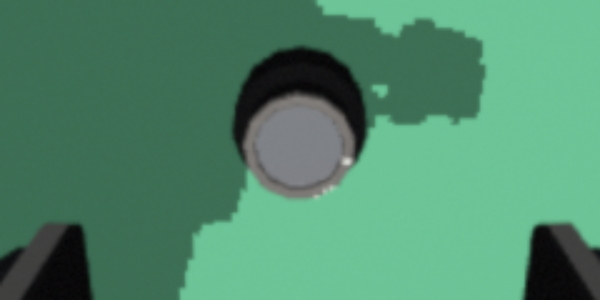

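The loupe's rim centre is at (320,217), within 2 mm of the estimate and between the pads. Descend and grip its base.

>>> {"fn": "carry_out", "kwargs": {"commands": [[0.015, -0.01, 0.1, 0], [0.015, -0.01, 0.2, 0], [0.015, -0.01, 0.3, 0], [0.015, -0.01, 0.37, 0], [0.015, -0.01, 0.37, 0]]}}

```text
time: 26.25
tcp_pos: [554.3, -80.2, -0.1]
tcp_rot: [[0.995, 0.103, -0.003], [0.103, -0.995, 0.0], [-0.003, -0.0, -1.0]]
ft_force: [-0.3, -0.3, 0.5]
width: 85.3
finger_force: 0.0
```

>>> {"fn": "carry_out", "kwargs": {"commands": [[0, 0, 0, 0], [0, 0, 0, 0], [0, 0, 0, 0], [0, 0, 0, 0], [0, 0, 0, 0]], "fingers": 1}}

```text
time: 26.75
tcp_pos: [555.9, -79.9, 2.3]
tcp_rot: [[0.995, 0.104, 0.002], [0.104, -0.995, -0.0], [0.002, 0.0, -1.0]]
ft_force: [-1.2, 0.0, 8.4]
width: 36.0
finger_force: 39.1
```

>>> {"fn": "carry_out", "kwargs": {"commands": [[0, 0, -0.05, 0], [0, 0, -0.2, 0], [0, 0, -0.4, 0], [0, 0, -0.5, 0], [0, 0, -0.5, 0]]}}

```text
time: 27.25
tcp_pos: [557.3, -80.0, 105.0]
tcp_rot: [[0.995, 0.104, 0.006], [0.104, -0.995, -0.001], [0.006, 0.001, -1.0]]
ft_force: [0.3, -0.6, -0.5]
width: 35.7
finger_force: 40.1
```

>>> {"fn": "carry_out", "kwargs": {"commands": [[0.04, 0.2, 0, 0], [0.08, 0.4, 0, 0], [0.085, 0.6, 0, 0], [0.085, 0.8, 0, 0], [0.085, 0.83, 0, 0]]}}

```text
time: 27.75
tcp_pos: [588.0, -249.9, 100.4]
tcp_rot: [[0.995, 0.097, -0.001], [0.097, -0.995, -0.003], [-0.001, 0.003, -1.0]]
ft_force: [0.2, 0.0, -0.7]
width: 35.7
finger_force: 40.2
```

>>> {"fn": "carry_out", "kwargs": {"commands": [[0, 0, 0.1, 0], [0, 0, 0.25, 0], [0, 0, 0.38, 0], [0, 0, 0.42, 0], [0, 0, 0.44, 0]]}}

```text
time: 28.25
tcp_pos: [588.8, -242.6, 12.2]
tcp_rot: [[0.995, 0.104, -0.002], [0.104, -0.995, 0.001], [-0.002, -0.001, -1.0]]
ft_force: [-0.2, 0.1, -0.6]
width: 35.8
finger_force: 40.2
```

>>> {"fn": "carry_out", "kwargs": {"commands": [[0, 0, 0, 0], [0, 0, 0, 0]]}}

```text
time: 28.45
tcp_pos: [590.2, -243.3, 14.3]
tcp_rot: [[0.995, 0.104, 0.002], [0.104, -0.995, -0.001], [0.002, 0.001, -1.0]]
ft_force: [-0.9, 0.4, -0.4]
width: 36.2
finger_force: 40.2
```

>>> {"fn": "carry_out", "kwargs": {"commands": [[0, 0, 0.015, 0], [0, 0, 0.03, 0], [0, 0, 0.042, 0], [0, 0, 0.044, 0], [0, 0, 0.044, 0]]}}

```text
time: 28.95
tcp_pos: [589.6, -243.2, 5.3]
tcp_rot: [[0.995, 0.104, 0.001], [0.104, -0.995, -0.0], [0.001, 0.0, -1.0]]
ft_force: [-3.2, 0.9, 10.1]
width: 36.1
finger_force: 41.3
```

>>> {"fn": "carry_out", "kwargs": {"commands": [[0, 0, 0, 0], [0, 0, 0, 0], [0, 0, 0, 0], [0, 0, 0, 0]], "fingers": -0.2}}

```text
time: 29.35
tcp_pos: [589.4, -243.1, 4.1]
tcp_rot: [[0.995, 0.104, -0.0], [0.104, -0.995, 0.0], [-0.0, -0.0, -1.0]]
ft_force: [-0.0, 0.1, -0.1]
width: 51.3
finger_force: 0.0
```

>>> {"fn": "carry_out", "kwargs": {"commands": [[0, 0, -0.1, 0], [0, 0, -0.3, 0], [0, 0, -0.55, 0], [0, 0, -0.75, 0], [0, 0, -0.75, 0]]}}

```text
time: 29.85
tcp_pos: [592.6, -244.2, 160.4]
tcp_rot: [[0.995, 0.103, 0.009], [0.103, -0.995, -0.003], [0.009, 0.004, -1.0]]
ft_force: [-0.1, -0.1, -0.8]
width: 51.5
finger_force: 0.0
```

>>> {"fn": "carry_out", "kwargs": {"commands": [[-0.1, 0.2, 0, 0], [-0.2, 0.4, 0, 0], [-0.3, 0.6, 0, 0], [-0.4, 0.8, 0, 0], [-0.5, 1, 0, 0]]}}

```text
time: 30.35
tcp_pos: [509.8, -453.9, 153.7]
tcp_rot: [[0.995, 0.104, -0.0], [0.104, -0.995, 0.0], [-0.0, -0.0, -1.0]]
ft_force: [0.1, -0.6, -1.2]
width: 51.3
finger_force: 0.0
```

```bash
python3 - <<'E'
from h import *
st=arm.get_state();print(st["tcp_pos"],st["width"],st["ft_force"])
t=eyes.camera("top");s=eyes.camera("scene")
o=np.vstack([cv2.resize(t[80:320,90:540],(560,299)),cv2.resize(s[60:360,90:480],(390,300))[:, :].copy() if 0 else cv2.copyMakeBorder(cv2.resize(s[60:360,90:480],(390,300)),0,0,0,170,0)])
cv2.imwrite("pics/fin.png",o)
E
```

```text
[ 509.78817517 -453.87786141  153.72993971] 51.270261732026725 [ 0.09593846 -0.56891414 -1.19774807]
```

View pics/fin.png

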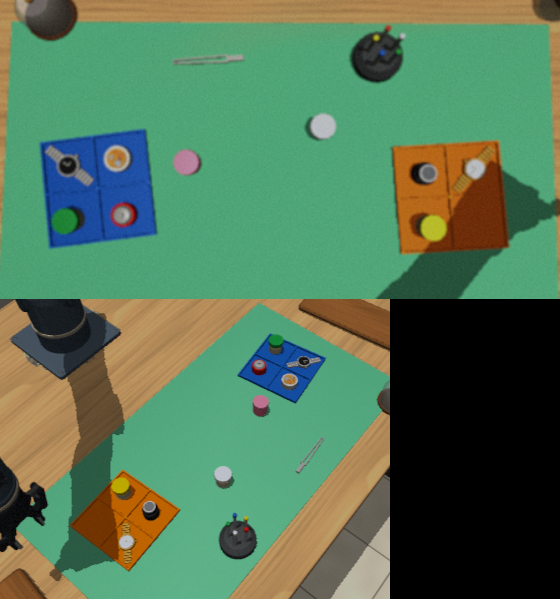

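Both views show all five items upright, each in its own compartment. The white and pink jars, the stand and the tweezers are unmoved.

>>> {"fn": "carry_out", "kwargs": {"commands": [[0, 0, 0, 0], [0, 0, 0, 0], [0, 0, 0, 0]]}}

```text
time: 30.75
tcp_pos: [511.8, -450.7, 154.2]
tcp_rot: [[0.994, 0.106, 0.0], [0.106, -0.994, 0.001], [0.0, -0.001, -1.0]]
ft_force: [0.3, 0.0, -0.1]
width: 51.4
finger_force: 0.0
```

```bash
python3 -c "
from station import arm
print(arm.job_done())"
```

```text
the job is handed in; nothing more can be done
None
```

The job is handed in at about 31 s: the green jar, movement holder and oil pot stand in the blue tray and the yellow jar and loupe in the orange tray, one to a compartment and placed in the order listed, with everything else left where it was; no verdict came back.

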